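# Unlock the medicine box and hold the key turned

### The arm

A 6-joint arm with a two-finger parallel gripper is mounted at the origin on a cart in front of the work surface, level with it; the furniture and walls round the work are solid. World frame = base frame: x ahead of the robot, y to its left, z up, the work surface at z = 0. Lengths are in m, angles in rad, forces in N, time in s.
With the tool pointing down it reaches from about 0.425 to 0.95 m from the base axis. Payload 14.7 kg.
Tool frame: the origin (TCP) lies where the fingers leave the gripper's body, on its centre line; the fingertips stand 73 mm ahead of it and the grasp point (between the pads) lies 54 mm ahead of it; z points along the fingers, y is the direction in which the jaws open and shut (so a half turn about z gives the same grasp; the last joint's range is limited). The gripper opens to 85 mm and grips with 20 to 120 N. Pads are 22 mm wide; open, the fingers measure 114 mm over their backs; the gripper's body (76 mm by 85 mm) begins 54 mm behind the grasp point. The pads swing forward as they close: fully open they stand 13 mm farther back than shut.
Start: joints at [1.217, 0.48, 1.596, -0, 1.065, -0.047], TCP at [0.196, 0.62, 0.304] pointing down, gripper open.
Joint ranges: [-2.75, 2.75], [-0.82, 2.05], [0.23, 2.67], [-1.56, 4.7], [0.09, 2.69], [-2.92, 2.92]. Speed limits (rad/s): [1.89, 1.89, 2.39, 3.01, 3.01, 3.01].

### API

Orientations are given as a unit quaternion [w, x, y, z].
In Python, from station import ctrl, vision, spotter gives the robot as it stands.
- The arm moves only by the tool drive_tool, never from a script. Its argument "rows" is a list that holds one entry, the list of rows, each a list of 7 numbers: the shift along the tool's x, y, z in cm, then the turn, a rotation vector about the tool's x, y, z in rad, then the opening, from 0 (shut) to 1 (fully open). A call has exactly 8 rows; each row shifts and turns the commanded pose from where the row before left it, along the tool's axes as they then stand; what a row does not reach is not made up. A row lasts 1/12 s, in which the tool goes at most 41.7 mm and 7.16 degrees, less where a joint would pass 70% of its speed; a pose out of reach is approached as far as the arm can. A call is refused whole if a number of a shift passes 4.17 or a number of a turn 0.125, either way. A call with a gripper value outside its range is refused whole. The fingers move at their own pace and stop on an object; "squeeze" is the grip in N (left out, the last holds). Time passes only in rows, so rows that do not move let the fingers close, or fill a call up. It gives the time, the measured TCP pose, the force and the opening at its end, in the units of the state.
- ctrl.observe(): the state, without advancing time (a new reading comes with each control period).
- vision.read_camera(name): name is "side" or "top"; returns a dict with "color" (384x512x3 uint8, red, green, blue), "depth" (384x512 float32, m along the optical axis (not along the pixel's ray), 0 where there is no reading), "intrinsics" (3x3 intrinsics, pixels), "R" (3x3) and "t" (3): a world point X has camera coordinates R X + t. Camera axes: x right, y down, z forward; pixel columns grow to the right and rows downward; lengths in m; the calibration is good to about 2 mm. A picture is of the moment at which its call begins.
- ctrl.hand_in(): hands the job in, once; it reports no verdict.
Trained networks look in a picture, given as the dict that the camera call returned (one of the last four; its "shot" number tells which), for a name from the list of things; names that differ only in an ending like _2 or _b are one class to them, and where a whole thing is asked for, a point or a joint stands for the part that bears it (a point fixed in the world has none). Each returns a list of dicts, best first, with "confidence" (0 to 1); they miss things now and then, are a little off and sometimes report something else, mostly with a low value. They report only what shows in the picture. A call takes as long as a camera call. They do not tell look-alikes from the thing itself.
- spotter.boxes_of(label, picture): "at" ([row, column] as shares, 0 to 1, of the picture: columns of its width, rows of its height, amid what is visible of it).
- spotter.silhouettes(label, picture): "pixels" (384x512 bool, what is visible of it) and "at" ([row, column] as shares, 0 to 1, of the picture: columns of its width, rows of its height, amid what is visible of it).
The state is a dict: "clock": time; "q": joint angles; "joint_vel": joint speeds; "joint_efforts": joint torques, N m; "tool_pos": TCP position; "eef_rot": TCP orientation; "force": force on the tool from outside, world axes, zero at the start; "ft_torque": the same for the moment, N m; "finger_gap": opening from 0.0 (shut) to 1.0 (fully open).
Only numpy, scipy, OpenCV 4.12 (cv2) and the standard library are available. Lean on these libraries where they do the work, as an engineer would, in place of code of your own. Each camera call takes 0.05 s, during which the arm holds its last target.

### The job

Take the brass key with the rectangular head out of the wooden key block and push it straight down into the lock on top of the white medicine box until its collar sits on the lock plate; the pins inside are sticky, so it may need a little wiggling. Then turn it a quarter turn clockwise (seen from above) as far as it goes and finish holding it there in the gripper, because the lock springs back when let go; leave the key with the round head and the other things alone.

Things in the scene. Friction and masses are not known exactly. Their poses are not given: they have to be found in the camera images.
- flat_key: The key to use: brass, 60 g, upright in the block. Head: rectangular plate 28 mm wide (its y) x 9 mm thick (its x), 4 to 38 mm above the origin. Origin: underside centre of the round collar (24 mm across, 4 mm thick) below the head, resting on the block at the start; z up. Works either way round (half a turn about z). Sits in its slot with 1 mm play all round.
- round_key: The other key, not to be touched: same brass, collar and blade, but its head is a round disc 32 mm across and 9 mm thick. Same origin and axes. It stands 64 mm from the flat key in the same block; which of the two places holds which key varies.
- key_block: Fixed wooden block, 50 mm (x) x 130 mm (y) x 45 mm high; origin at the centre of its underside. Two key slots in its top on its y axis at y = +32 and -32 mm, long side along its y, 37 mm deep.
- lockbox: Fixed white steel box 110 mm (x) x 140 mm (y) x 60 mm high with a square steel lock plate (46 mm, 4 mm thick) in the middle of its lid; origin at the centre of its underside, x pointing to its back (hinge side).
- keyway (a point): Centre of the slot's mouth on the lock plate's upper face, 64 mm above the worktop; axes as the box. Slot 20.7 mm along y, 7.7 mm along x. Sticky sprung pins grip the blade's narrow edges once the tip is some 17 mm in: a straight push takes up to about 22 N, about 12 N while wiggled 0.06 rad; nothing pushes it out. Home: the key's origin is at this point, its y along the slot.
- plug (a joint): Angle of the lock's plug, rad: 0 at rest (in line with the slot), growing clockwise seen from above to a stop at 1.5. A spring turns it back (0.02 N m at rest, 0.07 at the stop). The blade has about 0.12 rad play, so the key turns about 1.6 to reach the stop. It can turn only with the collar within about 2.5 mm of the plate.
- mug: Bystander: white mug 92 mm across, 95 mm high, behind the box; origin at the centre of its underside.
- tin: Bystander: short food tin 75 mm across, 58 mm high; origin at the centre of its underside.
- lemon: Bystander: lemon 78 x 55 x 56 mm, near the front; origin at its underside.
- teaspoon: Bystander: steel teaspoon 132 mm long lying near the front edge; origin at its underside.
- key_tip (a point): Tip of that key's blade, on its axis 33 mm below the collar's underside; axes as the key. Below the collar: round neck 5 mm thick for 7 mm, then a flat blade 18 mm wide (y) x 5 mm thick (x) with rounded edges, tapering over the last 11 mm to a rounded tip about 8 mm wide.
Not all that is in view belongs to the job. Leave any turquoise look-alike of the flat_key alone.

How it is judged:
On the way, in this order (a step that is already met when the one before it is completed fails the run):
1. the flat-headed key is drawn clear of the key block (height (world z) of flat_key above 0.085 m), for 0.1 s.
2. the key is fully home in the lock, not yet turned (z of flat_key in the frame of keyway below 0.003 m and horizontal distance between flat_key and keyway below 0.004 m and value of joint plug below 0.6 rad), for 0.1 s.
At the end, for the whole second after the job is handed in: The flat-headed key is home in the lock (collar within 3 mm of the lock plate, centred within 4 mm, upright within 0.12 rad), the plug is turned by more than 1.3 rad, and the gripper still grips the key (more than 1 N), all through the last second (value of joint plug above 1.3 rad and z of flat_key in the frame of keyway below 0.003 m and horizontal distance between flat_key and keyway below 0.004 m and angle between flat_key's own z axis and vertical below 0.12 rad and contact force between the fingers and flat_key above 1 N); the arm keeps its last pose, push and grip.
It fails at once if the round-headed key is moved more than 15 mm (distance of round_key from where it was at the start of the episode above 0.015 m).
It fails at once if the mug, tin, lemon or teaspoon is pushed more than 30 mm (distance of any of mug, tin, lemon, teaspoon from where it was at the start of the episode above 0.03 m).
It also fails if it takes over 48 s, if anything falls off the work surface, if the arm or the gripper's body presses on something with over 40 N, if the wrist force passes 120 N, or if a joint passes its speed limit or range.

## Working session

There is one attempt and no reset: what is moved stays moved. The work goes in short steps, Python scripts to look and compute and a tool call to move; the robot and the scene stay as the last step left them, time stands still between calls to the robot, and variables do not carry over. Pictures are saved under pics/ and viewed, and the job is handed in when it is done.

Besides the shell and the picture viewer there is one more tool, called by a JSON object that holds its "fn" and its "kwargs". drive_tool: Moves the arm, as the interface text tells. Its arguments: {"type":"object","properties":{"rows":{"type":"array"},"squeeze":{"type":"number"}},"required":["rows"]}

```bash
ls; mkdir -p pics
cat > h.py <<'E'
from station import ctrl, vision, spotter
import numpy as np, cv2
def snap(n,fn=None):
    p=vision.read_camera(n)
    if fn: cv2.imwrite('pics/'+fn,p['color'][:,:,::-1])
    return p
def world(p,m):
    d=p['depth']; r,c=np.nonzero(m&(d>0)); z=d[r,c]; K=p['intrinsics']
    X=np.stack([(c-K[0,2])/K[0,0]*z,(r-K[1,2])/K[1,1]*z,z],1)
    return (X-p['t'])@p['R']
E
python3 - <<'E'
from h import *
for n in('top','side'):
    p=snap(n,n+'0.png'); np.save(n+'0.npy',p,allow_pickle=True)
    print(n,-p['R'].T@p['t'],p['R'].round(2).tolist(),p['intrinsics'][0,0])
    for l in('flat_key','round_key','key_block','lockbox','mug','tin','lemon'):
        for o in spotter.silhouettes(l,p):
            W=world(p,o['pixels']); print(l,round(o['confidence'],2),(np.array(o['at'])*[384,512]).round(),np.median(W,0).round(3),W[:,2].max().round(3))
print(ctrl.observe())
E
```

```text
pics
top [0.39103226 0.15373929 0.91778689] [[0.03, -1.0, 0.02], [-0.98, -0.03, -0.17], [0.17, -0.02, -0.99]] 441.05615568191695
flat_key 0.64 [231. 199.] [0.462 0.25  0.07 ] 0.085
flat_key 0.6 [242. 152.] [0.441 0.337 0.063] 0.073
round_key 0.63 [239. 228.] [0.451 0.188 0.074] 0.082
key_block 0.65 [237. 214.] [0.457 0.222 0.045] 0.084
lockbox 0.58 [167. 341.] [ 0.604 -0.031  0.06 ] 0.068
mug 0.74 [ 95. 309.] [0.765 0.028 0.05 ] 0.097
tin 0.81 [266. 340.] [ 0.41  -0.025  0.054] 0.062
lemon 0.73 [283. 290.] [0.374 0.067 0.046] 0.059
side [0.41260847 0.88045852 0.45094075] [[-0.99, -0.17, -0.02], [-0.05, 0.45, -0.89], [0.16, -0.88, -0.45]] 430.5763655984137
flat_key 0.82 [268. 307.] [0.438 0.346 0.05 ] 0.073
flat_key 0.67 [226. 298.] [0.462 0.261 0.066] 0.085
round_key 0.6 [210. 308.] [0.45  0.198 0.064] 0.081
key_block 0.61 [238. 299.] [0.458 0.263 0.045] 0.083
lockbox 0.96 [170. 244.] [0.6   0.017 0.055] 0.067
mug 0.81 [170. 185.] [0.737 0.062 0.068] 0.097
tin 0.65 [174. 333.] [ 0.411 -0.004  0.048] 0.06
lemon 0.57 [194. 346.] [0.374 0.082 0.038] 0.058
{'clock': 0.8, 'q': array([ 1.21740421e+00,  4.80181913e-01,  1.59635953e+00, -2.59322672e-05,
        1.06509378e+00, -4.66093374e-02]), 'joint_vel': array([ 0.00036886,  0.00073943,  0.00097385,  0.00012256,  0.00062061,
       -0.00052197]), 'joint_efforts': array([-4.03459389e-04, -9.50439620e+01, -4.30612493e+01, -1.08317013e-04,
        1.27139883e-03, -1.29191275e-05]), 'tool_pos': array([0.19627539, 0.61962026, 0.30388607]), 'eef_rot': array([ 6.88744502e-06,  1.52784369e-01,  9.88259549e-01, -2.31183912e-05]), 'force': array([ 0.00636671,  0.34582234, -0.3174771 ]), 'ft_torque': array([ 0.02742646,  0.03006445, -0.03675284]), 'finger_gap': 1.0046876450966304}
```

View pics/top0.png

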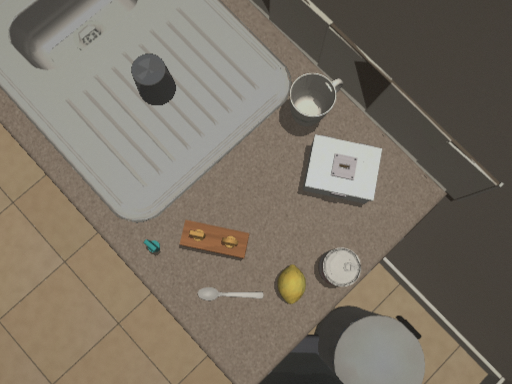

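View pics/side0.png

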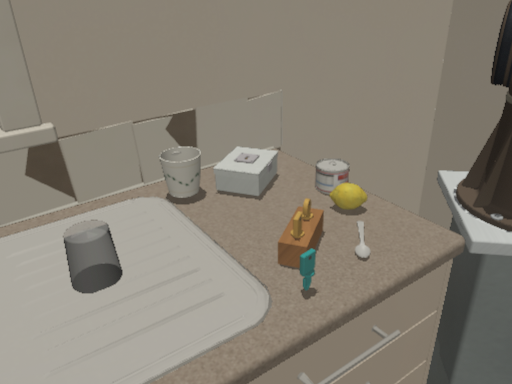

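Run:
```python
from h import *
T=np.load('top0.npy',allow_pickle=True).item(); S=np.load('side0.npy',allow_pickle=True).item()
cv2.imwrite('pics/z1.png',cv2.resize(T['color'][190:290,130:260,::-1],None,fx=6,fy=6,interpolation=2))
cv2.imwrite('pics/z2.png',cv2.resize(T['color'][110:220,280:410,::-1],None,fx=5,fy=5,interpolation=2))
```

```text
(no output)
```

View pics/z1.png

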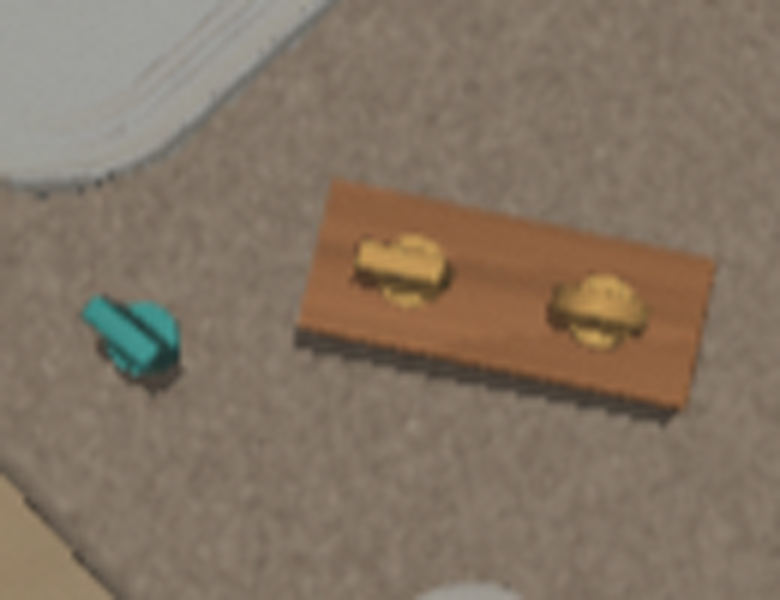

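View pics/z2.png

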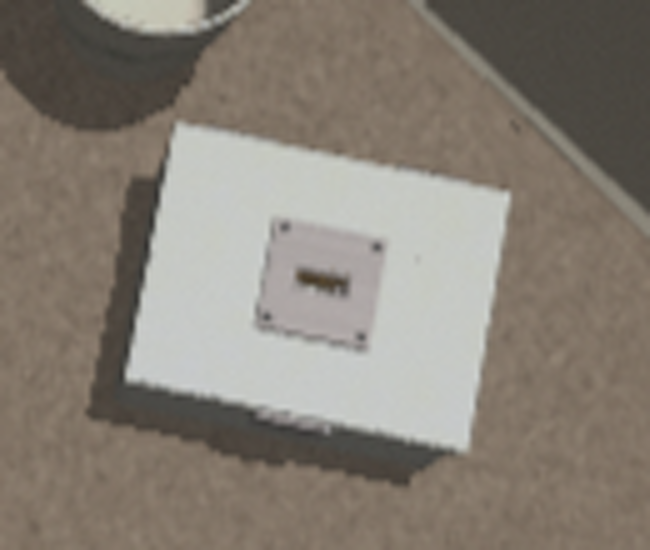

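Run:
```python
from h import *
T=np.load('top0.npy',allow_pickle=True).item(); S=np.load('side0.npy',allow_pickle=True).item()
def fit(P,w,h,th0,side):
    pass
for n,p in(('top',T),('side',S)):
    W=world(p,np.ones((384,512),bool)); d=p['depth']
    r,c=np.nonzero(d>0); col=p['color'][r,c].astype(int)
    def rep(nm,m):
        P=W[m]
        if len(P)<4: print(n,nm,len(P));return
        (cx,cy),(a,b),ang=cv2.minAreaRect((P[:,:2]*1000).astype(np.float32))
        print(n,nm,len(P),'med',np.median(P,0).round(4),'rect c',round(cx,1),round(cy,1),'dims',round(a,1),round(b,1),'ang',round(ang,1))
    x,y,z=W.T
    blk=(abs(x-.457)<.06)&(abs(y-.222)<.09)
    rep('blocktop',blk&(abs(z-.045)<.004))
    rep('flat',blk&(y>.225)&(z>.058)); rep('flat top',blk&(y>.225)&(z>.077))
    rep('round',blk&(y<.215)&(z>.058))
    box=(abs(x-.61)<.09)&(abs(y+.03)<.1)
    rep('lid',box&(z>.055)&(z<.063)&True); 
    rep('plate',box&(z>.0625)&(z<.07))
    rep('turq',(abs(x-.44)<.05)&(abs(y-.345)<.05)&(z>.01)&(z<.1))
```

```text
top blocktop 1458 med [0.4579 0.2196 0.0449] rect c 458.4 220.2 dims 130.1 50.1 ang 79.8
top flat 84 med [0.4634 0.25   0.082 ] rect c 464.0 251.2 dims 27.6 9.0 ang 79.7
top flat top 71 med [0.4636 0.2514 0.0823] rect c 464.0 251.3 dims 27.2 8.9 ang 79.1
top round 84 med [0.4524 0.1874 0.0773] rect c 452.7 188.4 dims 30.2 9.1 ang 79.2
top lid 3327 med [ 0.6064 -0.0328  0.0597] rect c 607.4 -33.9 dims 140.4 114.5 ang 79.7
top plate 446 med [ 0.6098 -0.0341  0.0638] rect c 608.3 -32.2 dims 135.9 107.1 ang 80.3
top turq 144 med [0.4412 0.3373 0.0643] rect c 440.6 339.3 dims 22.1 23.5 ang 4.5
side blocktop 888 med [0.4527 0.2415 0.0459] rect c 456.3 220.1 dims 133.0 50.7 ang 80.0
side flat 149 med [0.4617 0.2617 0.0754] rect c 461.6 253.4 dims 29.3 9.7 ang 74.3
side flat top 69 med [0.4619 0.2561 0.0833] rect c 461.9 252.8 dims 27.9 8.9 ang 81.9
side round 106 med [0.451  0.1982 0.0724] rect c 451.2 193.4 dims 27.9 8.9 ang 78.3
side lid 1054 med [ 0.6034 -0.0119  0.0607] rect c 617.9 -28.4 dims 154.7 136.0 ang 78.6
side plate 172 med [ 0.6063 -0.0316  0.0646] rect c 636.1 -28.2 dims 141.3 108.6 ang 6.8
side turq 465 med [0.4383 0.3459 0.0513] rect c 436.2 343.3 dims 29.9 16.9 ang 46.0
```

```bash
cat >> h.py <<'E'
def ray(p,r,c,z):
    K=p['intrinsics']; C=-p['R'].T@p['t']; r=np.atleast_1d(r);c=np.atleast_1d(c)
    d=np.stack([(c-K[0,2])/K[0,0],(r-K[1,2])/K[1,1],np.ones(len(r))],1)@p['R']
    return C+d*((z-C[2])/d[:,2])[:,None]
E
python3 - <<'E'
from h import *
T=np.load('top0.npy',allow_pickle=True).item(); S=np.load('side0.npy',allow_pickle=True).item()
for n,p,(r0,r1,c0,c1) in(('top',T,(125,205,300,385)),('side',S,(140,195,210,285))):
    g=p['color'].astype(int); s=g[r0:r1,c0:c1]
    if n=='side': cv2.imwrite('pics/z3.png',cv2.resize(s[:,:,::-1].astype(np.uint8),None,fx=8,fy=8,interpolation=2)); 
    # slot: dark, within plate
    W=ray(p,*[a.ravel() for a in np.mgrid[r0:r1,c0:c1]],.064)
    q=np.hypot(W[:,0]-.609,W[:,1]+.033)<.016
    gr=s.mean(2).ravel(); ok=q; med=np.median(gr[ok]); w=np.clip(med-15-gr,0,None)*ok
    c=(W*w[:,None]).sum(0)/w.sum(); D=(W-c)[:,:2]; C=(D*w[:,None]).T@D/w.sum(); e,v=np.linalg.eigh(C)
    print(n,'slot',c.round(4),'sd',np.sqrt(e),'ang',np.degrees(np.arctan2(v[1,1],v[0,1]))%180, (w>0).sum())
p=T;d=p['depth']
g=p['color'].astype(int).min(2); W=np.zeros((384,512,3)); 
m=np.zeros((384,512),bool);m[125:210,300:390]=1
X=world(p,m); # all with depth
sel=X[(abs(X[:,2]-.062)<.005)]
from scipy import ndimage
k=(X[:,2]>.0575)&(X[:,2]<.07); (a,b,c)=cv2.minAreaRect((X[k][:,:2]*1000).astype(np.float32)); print(a,b,c)
# plate corners by colour (pinkish)
col=p['color'].astype(int); pk=((col[...,0]-col[...,1])>6)&(col.min(2)>130)&m
pk=ndimage.binary_closing(pk,iterations=1); l,n=ndimage.label(pk); i=1+np.argmax(ndimage.sum(pk,l,range(1,n+1))); r,cc=np.nonzero(l==i)
R=ray(p,r,cc,.064); print(len(r),cv2.minAreaRect((R[:,:2]*1000).astype(np.float32)),R.mean(0))
E
```

```text
top slot [ 0.6085 -0.0343  0.064 ] sd [0.00206375 0.00593843] ang 78.80026421514336 55
side slot [ 0.6084 -0.036   0.064 ] sd [0.00185265 0.00503755] ang 86.76657352350186 13
(607.1265869140625, -33.42900085449219) (139.64193725585938, 113.76239776611328) 79.738037109375
288 ((607.3622436523438, -34.942649841308594), (42.4166374206543, 43.2453498840332), 75.82056427001953) [ 0.60591666 -0.03477353  0.064     ]
```

{"fn": "drive_tool", "kwargs": {"rows": [[[0,-4,0,0,0,0.12,1],[0,-4,0,0,0,0.12,1],[0,-4,0,0,0,0.12,1],[0,-4,0,0,0,0.12,1],[0,-4,0,0,0,0.12,1],[0,-4,0,0,0,0.12,1],[0,0,0,0,0,0.12,1],[0,0,0,0,0,0.12,1]]], "squeeze": 60}}

```text
clock: 1.47
tool_pos: [0.0609, 0.4252, 0.3043]
eef_rot: [-0.0, 0.594, 0.805, 0.0]
force: [0.5, 1.0, 0.5]
finger_gap: 1.001
```

{"fn": "drive_tool", "kwargs": {"rows": [[[0,0,0,0,0,0.12,1],[0,0,0,0,0,0.12,1],[0,0,0,0,0,0.12,1],[0,0,0,0,0,0.118,1],[0,4,0,0,0,0,1],[-1,4,0,0,0,0,1],[-1,4,0,0,0,0,1],[-1,4,0,0,0,0,1]]]}}

```text
clock: 2.13
tool_pos: [0.2159, 0.3686, 0.3041]
eef_rot: [-0.0, 0.765, 0.644, 0.0]
force: [1.0, 1.9, -0.4]
finger_gap: 1.003
```

```bash
cat >> h.py <<'E'
from scipy.spatial.transform import Rotation as Ro
def st():
    o=ctrl.observe(); q=o['eef_rot']; R=Ro.from_quat([q[1],q[2],q[3],q[0]]).as_matrix()
    print('t',round(o['clock'],2),'tcp',o['tool_pos'].round(4),'yaw_y',np.degrees(np.arctan2(R[1,1],R[0,1])).round(2),'z',R[:,2].round(4),'q',o['q'].round(3),'F',o['force'].round(1),'M',o['ft_torque'].round(2),'gap',round(o['finger_gap'],3))
    return o,R
def to(x,y,z):
    o,R=st(); print('tool delta cm',(R.T@(np.array([x,y,z])-o['tool_pos'])*100).round(2))
E
python3 -c "
from h import *
to(.463,.252,.2)"
```

```text
t 2.13 tcp [0.2159 0.3686 0.3041] yaw_y -9.89 z [ 4.e-04  5.e-04 -1.e+00] q [ 0.97   0.166  2.079 -0.     0.896  1.143] F [ 1.   1.9 -0.4] M [-0.02 -0.01  0.03] gap 1.003
tool delta cm [-7.25 26.34 10.42]
```

{"fn": "drive_tool", "kwargs": {"rows": [[[-1.1,3.8,0,0,0,0,1],[-1.1,3.8,0,0,0,0,1],[-1.1,3.8,1,0,0,0,1],[-1.1,3.8,1.5,0,0,0,1],[-1.1,3.8,1.5,0,0,0,1],[-1.1,3.8,2,0,0,0,1],[-0.6,3.5,2,0,0,0,1],[0,0,0,0,0,0,1]]]}}

```text
clock: 2.8
tool_pos: [0.4624, 0.2521, 0.2226]
eef_rot: [0.0, 0.767, 0.642, -0.0]
force: [-1.2, -0.9, -0.4]
finger_gap: 0.999
```

```bash
python3 -c "
from h import *
to(.463,.252,.125)
snap('top','a.png');snap('side','b.png')"
```

```text
t 2.8 tcp [0.4624 0.2521 0.2226] yaw_y -10.14 z [-3.e-04 -9.e-04 -1.e+00] q [ 4.420e-01  4.140e-01  1.959e+00 -1.000e-03  7.690e-01  6.200e-01] F [-1.2 -0.9 -0.4] M [ 0.    0.03 -0.03] gap 0.999
tool delta cm [0.01 0.06 9.76]
```

View pics/b.png

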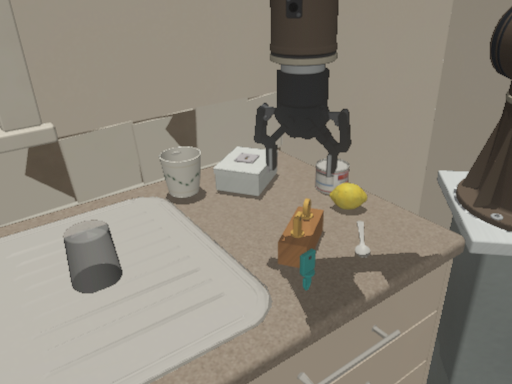

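{"fn": "drive_tool", "kwargs": {"rows": [[[0,0,2,0,0,0,1],[0,0,2,0,0,0,1],[0,0,2,0,0,0,1],[0,0,1.8,0,0,0,1],[0,0,1,0,0,0,1],[0,0,0.9,0,0,0,1],[0,0,0,0,0,0,1],[0,0,0,0,0,0,1]]]}}

```text
clock: 3.57
tool_pos: [0.4579, 0.2548, 0.129]
eef_rot: [0.0, 0.766, 0.643, 0.0]
force: [0.3, 0.2, -0.1]
finger_gap: 0.995
```

```bash
python3 -c "
from h import *
to(.463,.252,.125)
snap('top','a2.png');snap('side','b2.png')"
```

```text
t 3.57 tcp [0.4579 0.2548 0.129 ] yaw_y -9.94 z [ 1.e-04  1.e-04 -1.e+00] q [0.45  0.559 2.028 0.    0.554 0.623] F [ 0.3  0.2 -0.1] M [-0.02  0.02 -0.02] gap 0.995
tool delta cm [-0.19  0.55  0.4 ]
```

View pics/b2.png

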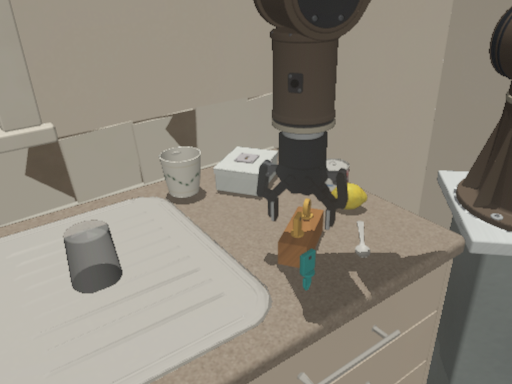

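{"fn": "drive_tool", "kwargs": {"rows": [[[-0.1,0.3,0.2,0,0,0,1],[-0.1,0.25,0.2,0,0,0,1],[0,0,0,0,0,0,1],[0,0,0,0,0,0,1],[0,0,0,0,0,0,1],[0,0,0,0,0,0,0.7],[0,0,0,0,0,0,0.5],[0,0,0,0,0,0,0.4]]]}}

```text
clock: 4.33
tool_pos: [0.4631, 0.2516, 0.1246]
eef_rot: [0.0, 0.766, 0.643, 0.0]
force: [-0.2, 0.4, -1.0]
finger_gap: 0.604
```

```bash
python3 -c "
from h import *
to(.463,.252,.125)
p=snap('top');q=snap('side')
cv2.imwrite('pics/c.png',np.hstack([cv2.resize(q['color'][160:280,230:380,::-1],(600,480),interpolation=2)]))
cv2.imwrite('pics/c2.png',cv2.resize(p['color'][170:290,130:280,::-1],(600,480),interpolation=2))"
```

```text
t 4.33 tcp [0.4631 0.2516 0.1246] yaw_y -9.97 z [ 0.  0. -1.] q [ 0.44   0.57   2.023 -0.     0.548  0.614] F [-0.2  0.4 -1. ] M [-0.01 -0.    0.  ] gap 0.604
tool delta cm [ 0.04 -0.01 -0.04]
```

View pics/c.png

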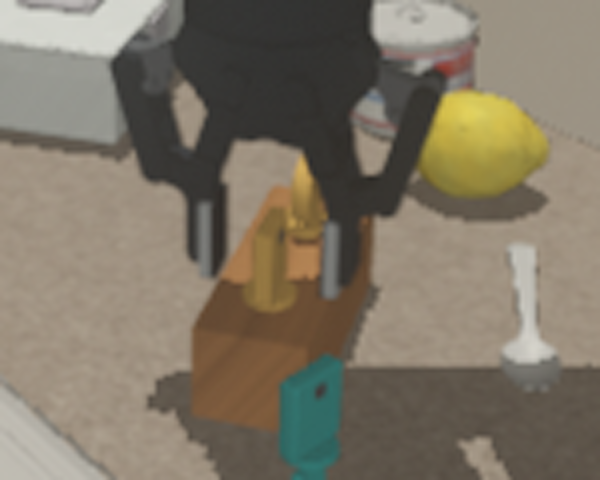

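View pics/c2.png

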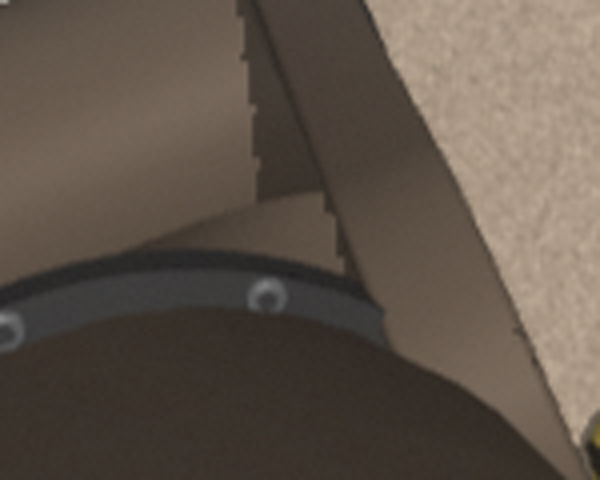

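Side crop: the flat brass head at crop (268,260) stands midway between the pads, with the fingertips above the collar; the top view is blocked by the arm. I'll close now.

{"fn": "drive_tool", "kwargs": {"rows": [[[0,0,0,0,0,0,0.3],[0,0,0,0,0,0,0.2],[0,0,0,0,0,0,0.15],[0,0,0,0,0,0,0.1],[0,0,0,0,0,0,0],[0,0,0,0,0,0,0],[0,0,0,0,0,0,0],[0,0,0,0,0,0,0]]], "squeeze": 80}}

```text
clock: 5.1
tool_pos: [0.4631, 0.2516, 0.1247]
eef_rot: [0.0, 0.766, 0.643, 0.0]
force: [-2.1, -0.1, 5.8]
finger_gap: 0.092
```

```bash
python3 -c "
from h import *
to(.463,.252,.125)
q=snap('side')
cv2.imwrite('pics/d.png',np.hstack([cv2.resize(q['color'][160:280,230:380,::-1],(600,480),interpolation=2)]))"
```

```text
t 5.1 tcp [0.4631 0.2516 0.1247] yaw_y -9.97 z [ 2.e-04  1.e-04 -1.e+00] q [ 0.44   0.569  2.023 -0.     0.549  0.614] F [-2.1 -0.1  5.8] M [-0.06  0.21  0.03] gap 0.092
tool delta cm [ 0.04 -0.02 -0.03]
```

View pics/d.png

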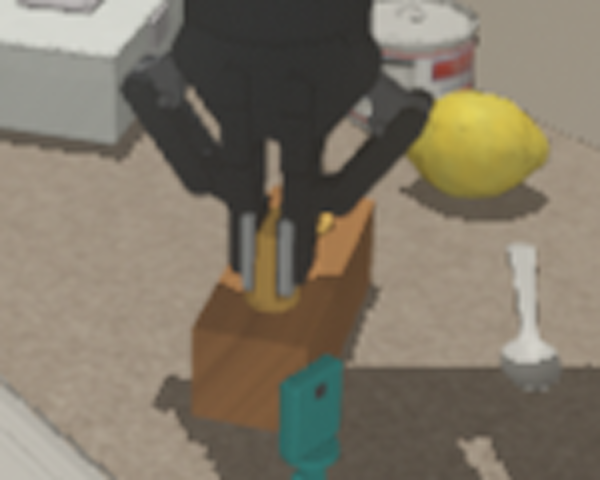

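{"fn": "drive_tool", "kwargs": {"rows": [[[0,0,-0.3,0,0,0,0],[0,0,-0.6,0,0,0,0],[0,0,-1,0,0,0,0],[0,0,-1.2,0,0,0,0],[0,0,-1.5,0,0,0,0],[0,0,-2,0,0,0,0],[0,0,-2,0,0,0,0],[0,0,-1,0,0,0,0]]]}}

```text
clock: 5.82
tool_pos: [0.4637, 0.2519, 0.2234]
eef_rot: [0.0, 0.766, 0.643, 0.001]
force: [0.3, 0.7, -0.5]
finger_gap: 0.092
```

{"fn": "drive_tool", "kwargs": {"rows": [[[0,0,0,0,0,0,0],[0,0,0,0,0,0,0],[0,0,0,0,0,0,0],[0,0,0,0,0,0,0],[0,0,0,0,0,0,0],[0,0,0,0,0,0,0],[0,0,0,0,0,0,0],[0,0,0,0,0,0,0]]]}}

```text
clock: 6.48
tool_pos: [0.463, 0.2515, 0.2202]
eef_rot: [-0.0, 0.766, 0.643, -0.0]
force: [-0.2, 0.8, -0.7]
finger_gap: 0.09
```

```bash
python3 -c "
from h import *
to(.6085,-.0345,.24)
q=snap('side');np.save('s1.npy',q)
cv2.imwrite('pics/e.png',np.hstack([cv2.resize(q['color'][130:250,230:380,::-1],(600,480),interpolation=2)]))"
```

```text
t 6.48 tcp [0.463  0.2515 0.2202] yaw_y -9.97 z [-5.e-04 -3.e-04 -1.e+00] q [ 0.44   0.418  1.96  -0.     0.764  0.614] F [-0.2  0.8 -0.7] M [-0.01  0.   -0.02] gap 0.09
tool delta cm [-25.65  19.28  -1.98]
```

View pics/e.png

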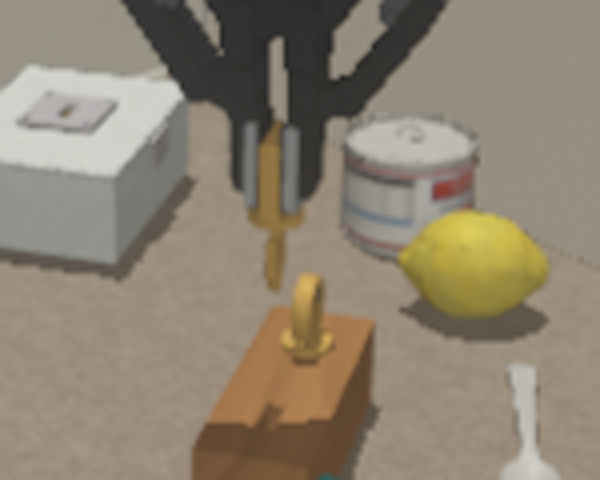

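{"fn": "drive_tool", "kwargs": {"rows": [[[-2,1.5,0,0,0,0,0],[-3,2.3,-0.2,0,0,0,0],[-3.3,2.4,0,0,0,0,0],[-3.3,2.4,0,0,0,0,0],[-3.3,2.4,0,0,0,0,0],[-3.3,2.4,0,0,0,0,0],[-3.3,2.4,0,0,0,0,0],[-2.5,2,0,0,0,0,0]]]}}

```text
clock: 7.2
tool_pos: [0.5977, -0.0186, 0.2226]
eef_rot: [0.0, 0.766, 0.643, 0.0]
force: [-0.1, -0.1, -0.7]
finger_gap: 0.087
```

{"fn": "drive_tool", "kwargs": {"rows": [[[-1.6,1.4,0,0,0,0,0],[0,0,0,0,0,0,0],[0,0,0,0,0,0,0],[0,0,0,0,0,0,0],[0,0,0,0,0,0,0],[0,0,0,0,0,0,0],[0,0,0,0,0,0,0],[0,0,0,0,0,0,0]]]}}

```text
clock: 7.87
tool_pos: [0.6077, -0.0331, 0.2227]
eef_rot: [0.0, 0.766, 0.643, 0.0]
force: [0.2, 0.1, -0.1]
finger_gap: 0.089
```

```bash
python3 -c "
from h import *
to(.6085,-.0345,.185)
q=snap('side','f.png');np.save('s2.npy',q)
cv2.imwrite('pics/f2.png',np.hstack([cv2.resize(q['color'][100:220,170:320,::-1],(750,600),interpolation=2)]))
p=snap('top','g.png');np.save('t2.npy',p)"
```

```text
t 7.87 tcp [ 0.6077 -0.0331  0.2227] yaw_y -9.92 z [ 0.  0. -1.] q [-0.104  0.513  1.772  0.     0.857  0.069] F [ 0.2  0.1 -0.1] M [0.02 0.05 0.02] gap 0.089
tool delta cm [-0.12  0.1   3.77]
```

View pics/f2.png

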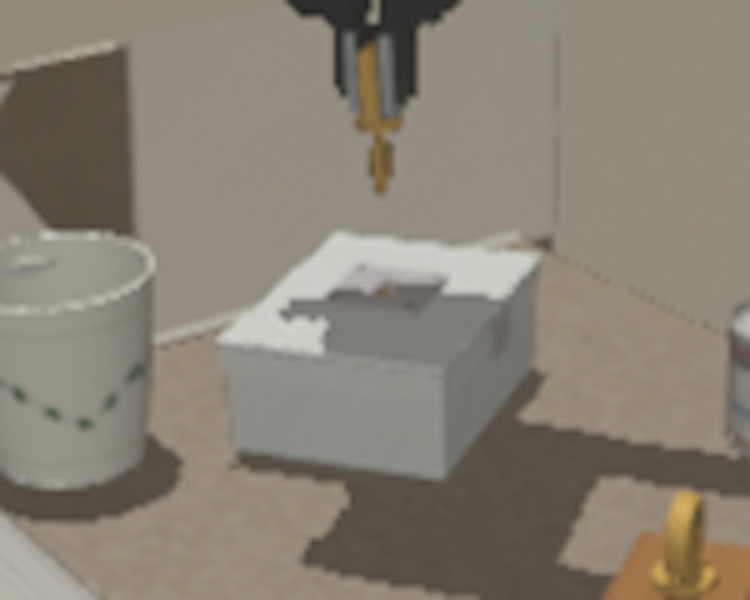

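View pics/g.png

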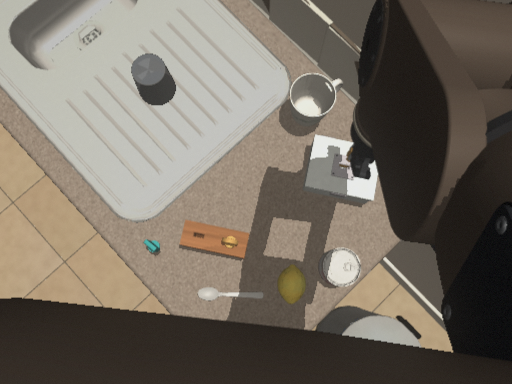

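Run:
```python
from h import *
for n,f in(('side','s2.npy'),('top','t2.npy')):
    p=np.load(f,allow_pickle=True).item(); d=p['depth']
    hsv=cv2.cvtColor(p['color'],cv2.COLOR_RGB2HSV)
    m=(hsv[...,1]>110)&(hsv[...,0]>10)&(hsv[...,0]<30)&(d>0)
    W=world(p,m); r,c=np.nonzero(m)
    k=(np.hypot(W[:,0]-.6085,W[:,1]+.0345)<.05)&(W[:,2]>.085)
    print(n,k.sum(),r[k].min(),r[k].max(),c[k].min(),c[k].max())
    # per row
    for rr in np.unique(r[k]):
        s=k&(r==rr); print(rr,s.sum(),c[s].min(),c[s].max(),W[s].mean(0).round(4))
    if n=='top': cv2.imwrite('pics/g2.png',cv2.resize(p['color'][110:220,290:400,::-1],(600,600),interpolation=0))
# predicted pix in side of slot & axis
def proj(p,X):
    c=p['R']@np.array(X)+p['t']; K=p['intrinsics']; u=K@c; return (u[:2]/u[2]).round(2)
p=np.load('s2.npy',allow_pickle=True).item()
for z in (.11,.12,.143,.17): print('axis side',z,proj(p,[.6077,-.0331,z]))
print('slot',proj(p,[.6085,-.0345,.064]))
```

```text
side 97 108 137 241 249
108 1 244 244 [ 0.6084 -0.0349  0.1829]
109 2 243 244 [ 0.609  -0.0317  0.1815]
110 3 242 244 [ 0.6086 -0.0243  0.1814]
111 3 242 244 [ 0.6075 -0.0188  0.1808]
112 3 242 244 [ 0.6078 -0.0199  0.1782]
113 3 242 244 [ 0.6077 -0.0189  0.1763]
114 3 242 244 [ 0.6079 -0.0196  0.1738]
115 3 242 244 [ 0.6081 -0.0199  0.1714]
116 3 242 244 [ 0.6083 -0.0202  0.1691]
117 3 242 244 [ 0.6084 -0.0203  0.1668]
118 3 242 244 [ 0.608  -0.0181  0.1652]
119 3 242 244 [ 0.6087 -0.0208  0.162 ]
120 3 242 244 [ 0.6088 -0.0211  0.1596]
121 4 242 245 [ 0.6075 -0.0199  0.1578]
122 4 242 245 [ 0.6078 -0.0209  0.1551]
123 4 242 245 [ 0.6077 -0.0197  0.1532]
124 9 241 249 [ 0.6054 -0.0248  0.1493]
125 7 242 248 [ 0.6048 -0.0214  0.1481]
126 1 245 245 [ 0.605  -0.022   0.1456]
127 1 245 245 [ 0.6067 -0.0294  0.1407]
128 2 245 246 [ 0.6057 -0.0297  0.1383]
129 3 245 247 [ 0.6049 -0.0311  0.1355]
130 4 244 247 [ 0.6055 -0.0279  0.1342]
131 4 244 247 [ 0.6056 -0.0281  0.1318]
132 4 244 247 [ 0.6054 -0.0267  0.1299]
133 4 244 247 [ 0.6057 -0.0275  0.1272]
134 4 244 247 [ 0.6058 -0.0276  0.1248]
135 2 245 246 [ 0.6058 -0.0274  0.1225]
136 2 245 246 [ 0.6053 -0.0245  0.1211]
137 2 245 246 [ 0.6062 -0.0281  0.1174]
top 13 148 154 348 352
148 2 351 352 [ 0.6112 -0.0219  0.18  ]
149 2 351 352 [ 0.6038 -0.0173  0.199 ]
150 2 350 351 [ 0.6077 -0.0202  0.1794]
151 2 350 351 [ 0.6062 -0.0205  0.1783]
152 2 349 350 [ 0.606  -0.02    0.1728]
153 2 348 349 [ 0.606  -0.0198  0.1661]
154 1 348 348 [ 0.606  -0.0203  0.1598]
axis side 0.11 [245.39 139.3 ]
axis side 0.12 [245.23 135.16]
axis side 0.143 [244.84 125.49]
axis side 0.17 [244.39 113.88]
slot [245.91 157.62]
```

View pics/g2.png

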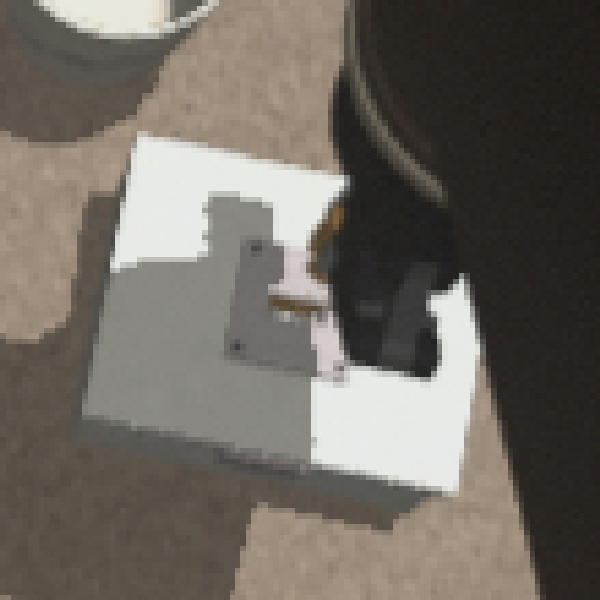

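{"fn": "drive_tool", "kwargs": {"rows": [[[-0.13,0.08,0.5,0,0,0,0],[0,0,1,0,0,0,0],[0,0,1,0,0,0,0],[0,0,0.7,0,0,0,0],[0,0,0.5,0,0,0,0],[0,0,0,0,0,0,0],[0,0,0,0,0,0,0],[0,0,0,0,0,0,0]]]}}

```text
clock: 8.63
tool_pos: [0.6086, -0.0352, 0.1857]
eef_rot: [0.0, 0.766, 0.643, 0.0]
force: [1.3, -0.4, -0.7]
finger_gap: 0.092
```

```bash
python3 -c "
from h import *
to(.6083,-.0345,.185)
q=snap('side','h.png');np.save('s3.npy',q)
cv2.imwrite('pics/h2.png',np.hstack([cv2.resize(q['color'][120:180,210:285,::-1],(750,600),interpolation=0)]))
"
```

```text
t 8.63 tcp [ 0.6086 -0.0352  0.1857] yaw_y -9.97 z [ 2.e-04 -0.e+00 -1.e+00] q [-0.108  0.561  1.797  0.     0.783  0.066] F [ 1.3 -0.4 -0.7] M [0.01 0.   0.02] gap 0.092
tool delta cm [ 0.07 -0.04  0.07]
```

View pics/h2.png

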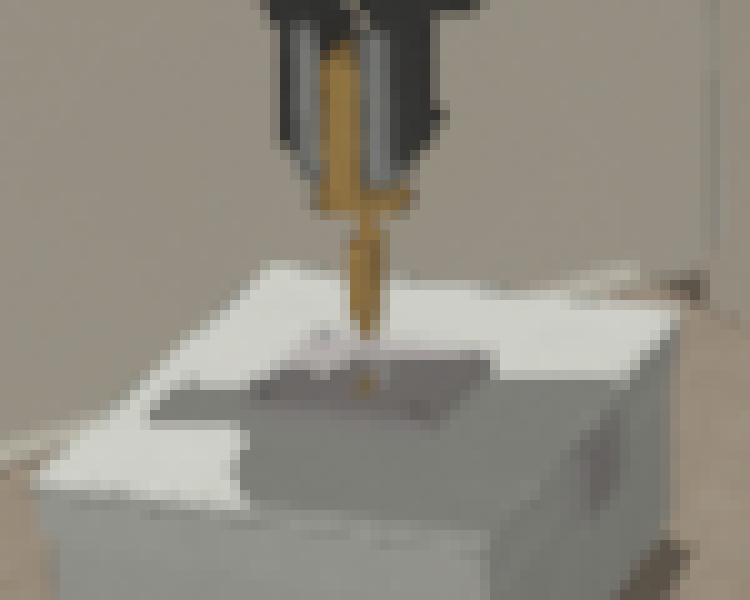

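Tip at crop (367,335) is right above the slot at (365,385). I'll lower it 12 mm and watch the force.

{"fn": "drive_tool", "kwargs": {"rows": [[[0.05,-0.03,0.3,0,0,0,0],[0,0,0.3,0,0,0,0],[0,0,0.3,0,0,0,0],[0,0,0.3,0,0,0,0],[0,0,0,0,0,0,0],[0,0,0,0,0,0,0],[0,0,0,0,0,0,0],[0,0,0,0,0,0,0]]]}}

```text
clock: 9.35
tool_pos: [0.6083, -0.0347, 0.1737]
eef_rot: [0.0, 0.766, 0.643, 0.0]
force: [0.9, 0.1, -0.2]
finger_gap: 0.092
```

```bash
python3 -c "
from h import *
to(.6083,-.0345,.173)
q=snap('side','i.png');np.save('s4.npy',q)
cv2.imwrite('pics/i2.png',np.hstack([cv2.resize(q['color'][120:180,210:285,::-1],(750,600),interpolation=0)]))
"
```

```text
t 9.35 tcp [ 0.6083 -0.0347  0.1737] yaw_y -9.97 z [ 2.e-04 -0.e+00 -1.e+00] q [-0.107  0.577  1.805  0.     0.759  0.067] F [ 0.9  0.1 -0.2] M [-0.03 -0.04 -0.  ] gap 0.092
tool delta cm [ 0.02 -0.01  0.07]
```

View pics/i2.png

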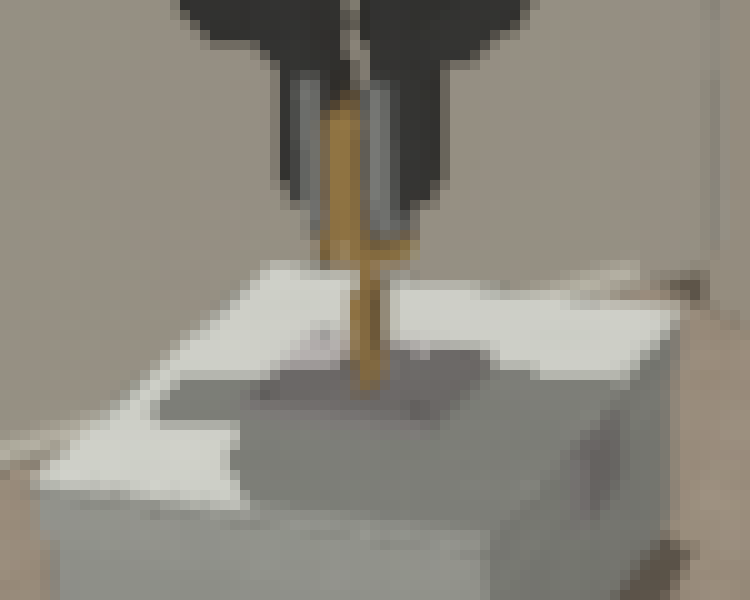

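Tip now at crop (368,388), in the slot's mouth, with no force. I'll go on to about 13 mm deep.

{"fn": "drive_tool", "kwargs": {"rows": [[[0,0,0.3,0,0,0,0],[0,0,0.3,0,0,0,0],[0,0,0.3,0,0,0,0],[0,0,0.2,0,0,0,0],[0,0,0,0,0,0,0],[0,0,0,0,0,0,0],[0,0,0,0,0,0,0],[0,0,0,0,0,0,0]]]}}

```text
clock: 10.07
tool_pos: [0.6083, -0.0347, 0.1627]
eef_rot: [0.0, 0.766, 0.643, 0.0]
force: [1.0, 0.9, -1.2]
finger_gap: 0.092
```

```bash
python3 -c "
from h import *
to(.6083,-.0345,.162)
q=snap('side','j.png')
cv2.imwrite('pics/j2.png',np.hstack([cv2.resize(q['color'][120:180,210:285,::-1],(750,600),interpolation=0)]))
"
```

```text
t 10.07 tcp [ 0.6083 -0.0347  0.1627] yaw_y -9.97 z [ 2.e-04 -0.e+00 -1.e+00] q [-0.107  0.592  1.811 -0.     0.738  0.067] F [ 1.   0.9 -1.2] M [-0.04  0.05  0.01] gap 0.092
tool delta cm [ 0.02 -0.01  0.07]
```

View pics/j2.png

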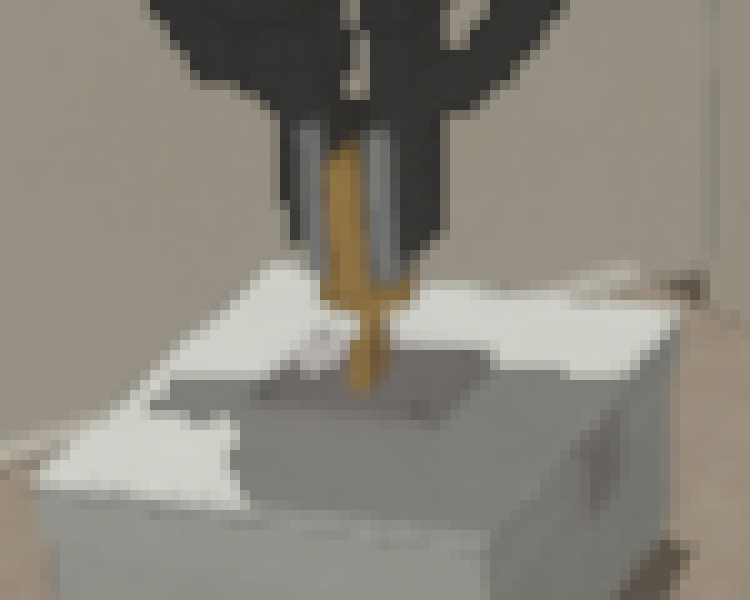

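{"fn": "drive_tool", "kwargs": {"rows": [[[0,0,0.1,0,0,0.08,0],[0,0,0.1,0,0,-0.08,0],[0,0,0.1,0,0,-0.08,0],[0,0,0.1,0,0,0.08,0],[0,0,0.1,0,0,0.08,0],[0,0,0.1,0,0,-0.08,0],[0,0,0.1,0,0,-0.08,0],[0,0,0.1,0,0,0.08,0]]], "squeeze": 110}}

```text
clock: 10.78
tool_pos: [0.6089, -0.0347, 0.1556]
eef_rot: [0.001, 0.763, 0.647, 0.001]
force: [-0.0, 0.6, 8.6]
finger_gap: 0.081
```

```bash
python3 -c "
from h import *
to(.6083,-.0345,.1437)
"
```

```text
t 10.78 tcp [ 0.6089 -0.0347  0.1556] yaw_y -9.41 z [ 1.9e-03 -2.0e-04 -1.0e+00] q [-0.107  0.602  1.815  0.     0.722  0.058] F [-0.   0.6  8.6] M [-0.   -0.07 -0.01] gap 0.081
tool delta cm [ 0.01 -0.07  1.19]
```

{"fn": "drive_tool", "kwargs": {"rows": [[[0,0,0.1,0,0,0.08,0],[0,0,0.1,0,0,-0.08,0],[0,0,0.1,0,0,-0.08,0],[0,0,0.1,0,0,0.08,0],[0,0,0.1,0,0,0.08,0],[0,0,0.1,0,0,-0.08,0],[0,0,0.1,0,0,-0.08,0],[0,0,0.1,0,0,0.08,0]]]}}

```text
clock: 11.45
tool_pos: [0.6089, -0.0346, 0.1479]
eef_rot: [0.001, 0.763, 0.647, 0.001]
force: [-2.5, 1.1, 15.1]
finger_gap: 0.091
```

```bash
python3 -c "
from h import *
to(.6083,-.0345,.1437)
q=snap('side','k.png')
cv2.imwrite('pics/k2.png',np.hstack([cv2.resize(q['color'][120:180,210:285,::-1],(750,600),interpolation=0)]))
"
```

```text
t 11.45 tcp [ 0.6089 -0.0346  0.1479] yaw_y -9.41 z [ 1.9e-03 -1.0e-04 -1.0e+00] q [-0.107  0.613  1.819  0.     0.707  0.058] F [-2.5  1.1 15.1] M [ 0.19  0.61 -0.06] gap 0.091
tool delta cm [ 0.01 -0.06  0.42]
```

View pics/k2.png

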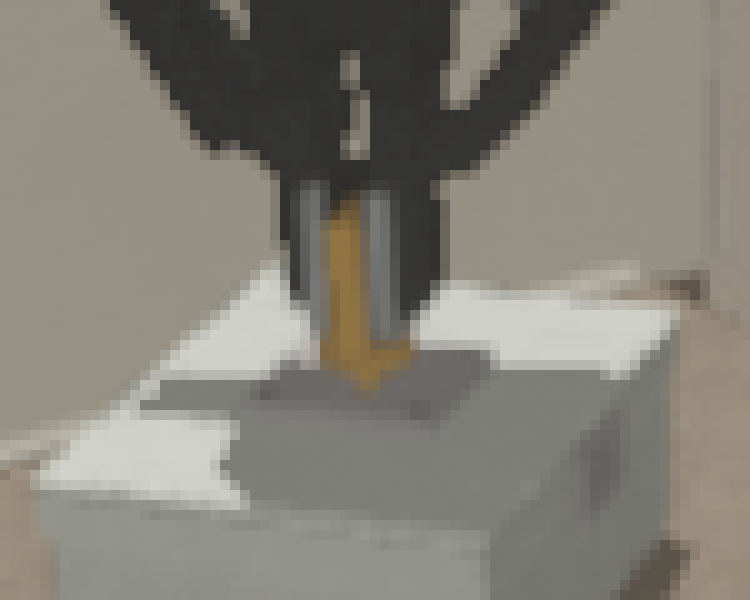

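{"fn": "drive_tool", "kwargs": {"rows": [[[0,0,0.1,0,0,0.08,0],[0,0,0.1,0,0,-0.08,0],[0,0,0.1,0,0,-0.08,0],[0,0,0.1,0,0,0.08,0],[0,0,0.1,0,0,0.08,0],[0,0,0,0,0,-0.08,0],[0,0,0,0,0,-0.08,0],[0,0,0,0,0,0.08,0]]]}}

```text
clock: 12.17
tool_pos: [0.6091, -0.0347, 0.1437]
eef_rot: [0.001, 0.763, 0.647, 0.001]
force: [-5.4, 1.2, 29.2]
finger_gap: 0.086
```

```bash
python3 -c "
from h import *
to(.6083,-.0345,.1437)
q=snap('side','l.png')
cv2.imwrite('pics/l2.png',np.hstack([cv2.resize(q['color'][120:180,210:285,::-1],(750,600),interpolation=0)]))
"
```

```text
t 12.17 tcp [ 0.6091 -0.0347  0.1437] yaw_y -9.4 z [ 2.6e-03 -2.0e-04 -1.0e+00] q [-0.107  0.619  1.821  0.     0.698  0.057] F [-5.4  1.2 29.2] M [0.24 0.96 0.13] gap 0.086
tool delta cm [ 0.01 -0.08 -0.  ]
```

View pics/l2.png

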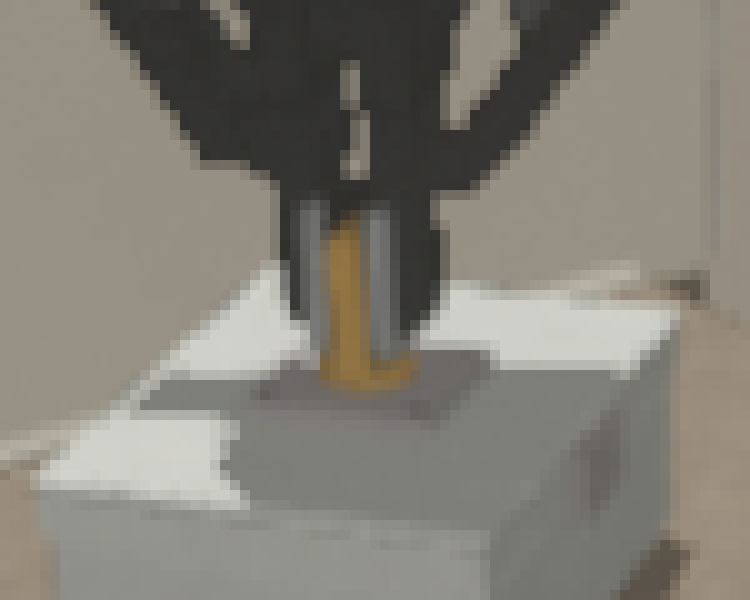

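Collar sits on the plate (its bottom edge at crop row ≈390, where the slot was), TCP at home height with 29 N, more than the pins' maximum. Time to turn clockwise.

{"fn": "drive_tool", "kwargs": {"rows": [[[0,-0.06,-0.03,0,0,0,0],[0,0,0,0,0,0.06,0],[0,0,0,0,0,0.08,0],[0,0,0,0,0,0.08,0],[0,0,0,0,0,0.08,0],[0,0,0,0,0,0.08,0],[0,0,0,0,0,0.08,0],[0,0,0,0,0,0,0]]]}}

```text
clock: 12.88
tool_pos: [0.6089, -0.0348, 0.1437]
eef_rot: [0.001, 0.894, 0.449, 0.001]
force: [-2.9, -0.1, 23.1]
finger_gap: 0.085
```

```bash
python3 -c "
from h import *
to(.6083,-.0345,.1437)
q=snap('side','m.png')
cv2.imwrite('pics/m2.png',np.hstack([cv2.resize(q['color'][120:180,210:285,::-1],(750,600),interpolation=0)]))
"
```

```text
t 12.88 tcp [ 0.6089 -0.0348  0.1437] yaw_y -36.64 z [ 3.3e-03 -5.0e-04 -1.0e+00] q [-0.107  0.619  1.822 -0.     0.697  0.533] F [-2.9 -0.1 23.1] M [-0.15  0.49 -0.07] gap 0.085
tool delta cm [-0.01 -0.07  0.  ]
```

View pics/m2.png

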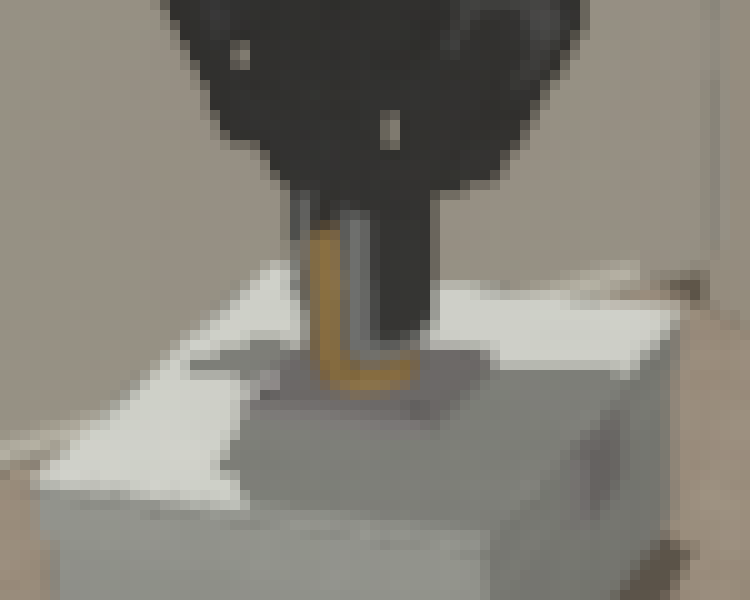

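{"fn": "drive_tool", "kwargs": {"rows": [[[0,0,0,0,0,0.08,0],[0,0,0,0,0,0.08,0],[0,0,0,0,0,0.08,0],[0,0,0,0,0,0.08,0],[0,0,0,0,0,0.08,0],[0,0,0,0,0,0.08,0],[0,0,0,0,0,0.08,0],[0,0,0,0,0,0.08,0]]]}}

```text
clock: 13.6
tool_pos: [0.6087, -0.0349, 0.1437]
eef_rot: [0.001, 0.989, 0.146, 0.001]
force: [-3.6, -1.4, 23.8]
finger_gap: 0.083
```

```bash
python3 -c "
from h import *
to(.6083,-.0345,.1437)
"
```

```text
t 13.6 tcp [ 0.6087 -0.0349  0.1437] yaw_y -73.2 z [ 2.9e-03 -6.0e-04 -1.0e+00] q [-0.107  0.619  1.822 -0.     0.698  1.171] F [-3.6 -1.4 23.8] M [-0.24  0.73  0.2 ] gap 0.083
tool delta cm [-0.03 -0.05  0.  ]
```

{"fn": "drive_tool", "kwargs": {"rows": [[[0,0,0,0,0,0.08,0],[0,0,0,0,0,0.08,0],[0,0,0,0,0,0.08,0],[0,0,0,0,0,0.08,0],[0,0,0,0,0,0.08,0],[0,0,0,0,0,0.08,0],[0,0,0,0,0,0.06,0],[0,0,0,0,0,0,0]]]}}

```text
clock: 14.27
tool_pos: [0.6087, -0.0346, 0.1437]
eef_rot: [-0.0, 0.992, -0.123, 0.001]
force: [-3.7, 1.1, 24.3]
finger_gap: 0.086
```

```bash
python3 -c "
from h import *
to(.6083,-.0345,.1437)
q=snap('side','n.png')
cv2.imwrite('pics/n2.png',np.hstack([cv2.resize(q['color'][120:180,210:285,::-1],(750,600),interpolation=0)]))
"
```

```text
t 14.27 tcp [ 0.6087 -0.0346  0.1437] yaw_y -104.17 z [ 2.9e-03 -3.0e-04 -1.0e+00] q [-0.107  0.619  1.823  0.     0.698  1.712] F [-3.7  1.1 24.3] M [0.2  0.65 0.01] gap 0.086
tool delta cm [-0.04 -0.    0.  ]
```

View pics/n2.png

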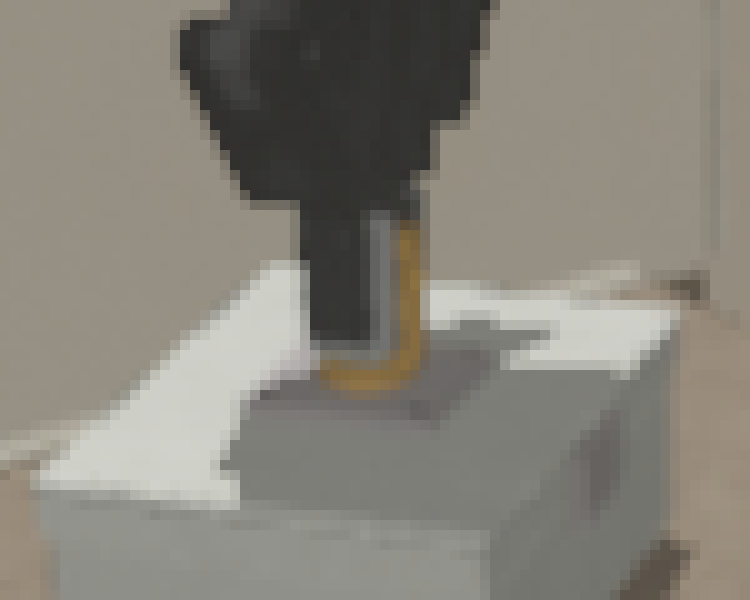

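{"fn": "drive_tool", "kwargs": {"rows": [[[0,0,0,0,0,0.04,0],[0,0,0,0,0,0.04,0],[0,0,0,0,0,0,0],[0,0,0,0,0,0,0],[0,0,0,0,0,0,0],[0,0,0,0,0,0,0],[0,0,0,0,0,0,0],[0,0,0,0,0,0,0]]]}}

```text
clock: 14.98
tool_pos: [0.6087, -0.0346, 0.1437]
eef_rot: [-0.0, 0.987, -0.161, 0.001]
force: [-3.1, 1.3, 23.9]
finger_gap: 0.088
```

```bash
python3 -c "
from h import *
to(.6083,-.0345,.1437)
q=snap('side','o.png');p=snap('top','o1.png')
cv2.imwrite('pics/o2.png',np.hstack([cv2.resize(q['color'][120:180,210:285,::-1],(750,600),interpolation=0)]))
st()
"
```

```text
t 14.98 tcp [ 0.6087 -0.0346  0.1437] yaw_y -108.5 z [ 2.9e-03 -3.0e-04 -1.0e+00] q [-0.107  0.619  1.823 -0.     0.698  1.787] F [-3.1  1.3 23.9] M [0.21 0.62 0.32] gap 0.088
tool delta cm [-0.04  0.    0.  ]
t 15.08 tcp [ 0.6087 -0.0346  0.1437] yaw_y -108.5 z [ 2.8e-03 -3.0e-04 -1.0e+00] q [-0.107  0.619  1.823 -0.     0.698  1.787] F [-3.5  2.1 25.1] M [0.24 0.76 0.33] gap 0.084
```

View pics/o2.png

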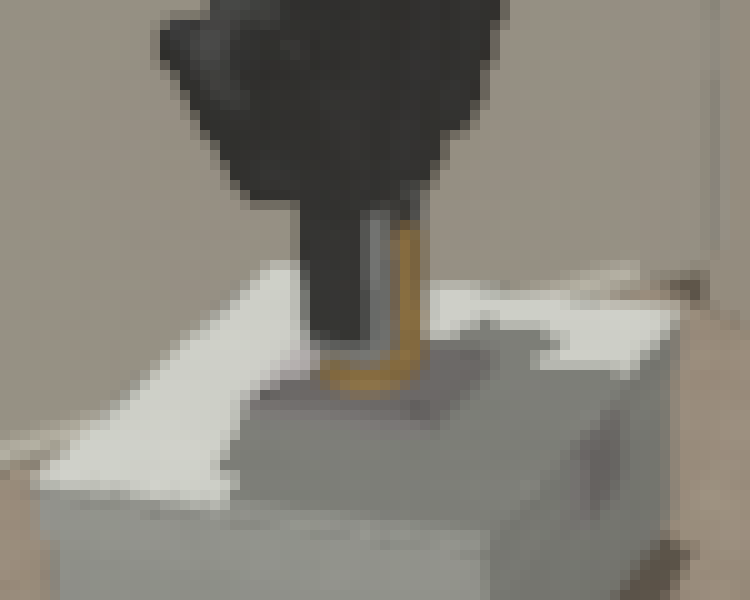

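View pics/o1.png

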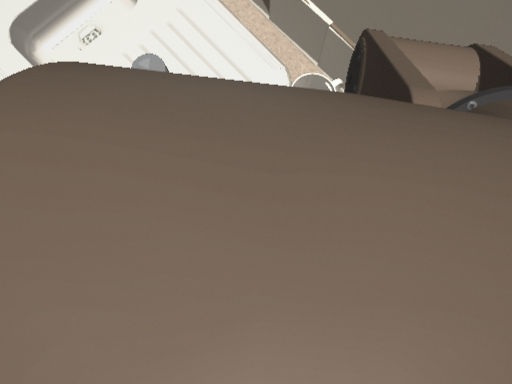

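The vertical torque rose from about 0 to 0.33 N m while the key stayed put, so it is at the stop. Collar is on the plate and the grip is holding, so I'll hand in.

```bash
python3 -c "
from h import *
print(ctrl.hand_in())
"
```

```text
the job is handed in; nothing more can be done
None
```

The flat-headed brass key is in the lock with its collar on the plate, turned clockwise to the stop, and the gripper is still holding it. I handed the job in at about 15 s. I lifted the key from the block, lowered it into the slot and wiggled it about ±0.08 rad past the pins.

**Last checks:**
- **Seating:** the tool was at the height worked out for a fully home key, pushing down with about 24 N. It had reached 29 N at the bottom of the push, more than the pins alone can resist. The side picture shows the collar on the plate.
- **Turn:** the gripper turned about 1.7 rad in total. The torque about the vertical rose to 0.33 N m over the last 0.08 rad, so the key is at the stop. The plug angle is inferred from this, not measured.
- **Grip:** the fingers were shut on the head with the squeeze set to 110 N.

**Not fully confirmed:**
- **Side load:** a small one of about 3 N, with a moment of 0.6 to 0.8 N m, remained. The tool was within about 0.5 mm of the keyway position I measured.
- **Hidden view:** the arm blocked the top camera at the end, so I couldn't check the other objects there. The arm's path stayed above them, and I saw no contact forces away from the block and the lock.

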